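# Strip the pellet die after pressing

### The job

Strip the pellet die for cleaning, one part at a time from the top down, putting each part straight into its own place: the plunger standing foot down in the hole of the white block, the brass collar flat in the small porcelain dish, the steel sleeve upright over the peg of the blue stand and fully down on it, and the dark base flat in the middle of the large steel dish, spigot up. Set every part down gently, do not let one drop or topple, and leave the white bottle with the red cap and the small amber bottle where they stand.

Things in the scene. Friction and masses are not known exactly. Their poses are not given: they have to be found in the camera images.
- plunger: plunger, top of the stack, 0.2 kg: round steel shaft 20 mm in diameter, 60 mm long, under a black knurled round head 30 mm in diameter, 26 mm high. Origin: centre of its foot (lower shaft end), z up; the head is at z = 60 to 86 mm. At the start the head rests on the collar and the shaft hangs, 2.5 mm play all round, in the collar and sleeve: lift straight up over 60 mm to clear.
- stop_collar: brass stop collar, a round ring 42 mm outside, 25 mm bore, 22 mm high, 0.1 kg; lies on the sleeve under the plunger's head. Origin: centre of its underside, z up along its axis.
- die_sleeve: bright steel sleeve (die body), a round tube 52 mm outside, 25 mm bore right through, 50 mm high, 0.35 kg; stands on the base round the base's spigot (lift it straight up at least 8 mm). Origin: centre of its underside, z up along the bore.
- die_base: dark steel base, carries the stack: disc 64 mm in diameter, 20 mm high, with a spigot 20 mm wide, 8 mm high on top, 0.35 kg. Origin: centre of its underside, z up. A thin brass hose nipple sticks out along its +x to 49 mm from the axis, 10 mm up: close the fingers along its y. Undersides at the start: sleeve 20, collar 70, plunger foot 32 mm above the base's; stack 118 mm high.
- plunger_stand: white plastic block 76 x 76 mm, 50 mm high, loose, 0.6 kg, with one upright hole 34 mm wide in the middle of its top, chamfered, 45 mm deep (hole floor 5 mm above the underside; the plunger's head then stands clear above the block, its underside at 65 mm). Origin: centre of its underside, z up.
- porcelain_dish: small round white porcelain dish, 110 mm across the rim, 18 mm high, loose, 0.25 kg; inside floor flat, about 80 mm across, 4 mm above the underside. Origin: centre of its underside, z up.
- peg_stand: drying stand: round blue foot 90 mm in diameter and 12 mm high with an upright steel peg 12 mm in diameter in its centre, round-tipped, its top 67 mm above the bench; loose, 0.8 kg. The sleeve sits on the foot with its underside 12 mm above the bench. Origin: centre of the foot's underside, z up along the peg.
- steel_dish: large round steel dish, 197 mm across, rim 33 mm high, loose, 0.4 kg; flat inside floor 3 mm above the underside, about 140 mm across. Origin: centre of its underside, z up.
- red_cap_bottle: white bottle with a red screw cap and red label band, 48 mm in diameter, 94 mm high, loose; a bystander. Origin: centre of its underside.
- amber_bottle: small amber glass bottle with a black screw cap, 34 mm in diameter, 61 mm high, loose; a bystander. Origin: centre of its underside.
Things that resemble listed ones, but are neither listed nor needed, are in the scene too. What is shaped like the die_sleeve but purple or turquoise is not meant.

How it is judged (in metres and radians):
On the way, in this order (a step that is already met when the one before it is completed fails the run):
1. plunger standing in the hole of the white block, let go (horizontal distance between plunger and plunger_stand below 0.016 m and z of plunger in the frame of plunger_stand between -0.002 and 0.012 m and angle between plunger's own z axis and vertical below 0.35 rad and contact force between plunger and the fingers below 0.1 N), for 0.2 s.
2. brass collar lying flat in the porcelain dish, let go (horizontal distance between stop_collar and porcelain_dish below 0.032 m and z of stop_collar in the frame of porcelain_dish between -0.002 and 0.012 m and angle between stop_collar's own z axis and vertical below 0.15 rad and contact force between stop_collar and the fingers below 0.1 N), for 0.2 s.
3. steel sleeve down over the peg of the blue stand, let go (horizontal distance between die_sleeve and peg_stand below 0.01 m and z of die_sleeve in the frame of peg_stand between -0.002 and 0.018 m and angle between die_sleeve's own z axis and vertical below 0.1 rad and contact force between die_sleeve and the fingers below 0.1 N), for 0.2 s.
4. base flat in the steel dish, let go (horizontal distance between die_base and steel_dish below 0.04 m and z of die_base in the frame of steel_dish between -0.002 and 0.01 m and angle between die_base's own z axis and vertical below 0.1 rad and contact force between die_base and the fingers below 0.1 N), for 0.2 s.
At the end, for the whole second after the job is handed in: All released, at rest, seated from plunger to base in that order: plunger foot on the hole floor (within 7 mm, lean under 20 deg); collar within 32 mm of the porcelain dish's centre, flat; sleeve over the peg, within 6 mm of its foot, upright; base flat, within 40 mm of the steel dish's centre (horizontal distance between plunger and plunger_stand below 0.016 m and z of plunger in the frame of plunger_stand between -0.002 and 0.012 m and angle between plunger's own z axis and vertical below 0.35 rad and horizontal distance between stop_collar and porcelain_dish below 0.032 m and z of stop_collar in the frame of porcelain_dish between -0.002 and 0.012 m and angle between stop_collar's own z axis and vertical below 0.15 rad and horizontal distance between die_sleeve and peg_stand below 0.01 m and z of die_sleeve in the frame of peg_stand between -0.002 and 0.018 m and angle between each of die_sleeve, die_base's own z axis and vertical below 0.1 rad and horizontal distance between die_base and steel_dish below 0.04 m and z of die_base in the frame of steel_dish between -0.002 and 0.01 m and linear speed of each of plunger, stop_collar, die_sleeve, die_base below 0.03 m/s and angular speed of each of plunger, stop_collar, die_sleeve, die_base below 0.3 rad/s); the robot touches nothing.
It fails at once if a part dropped or toppled (faster than 0.5 m/s with no finger on it: a fall of more than about 13 mm) ((linear speed of plunger above 0.5 m/s and contact force between plunger and the fingers below 0.1 N) or (linear speed of stop_collar above 0.5 m/s and contact force between stop_collar and the fingers below 0.1 N) or (linear speed of die_sleeve above 0.5 m/s and contact force between die_sleeve and the fingers below 0.1 N) or (linear speed of die_base above 0.5 m/s and contact force between die_base and the fingers below 0.1 N)).
It fails at once if the red-capped bottle or the small amber bottle moved by more than 30 mm or knocked over (distance of any of red_cap_bottle, amber_bottle from where it was at the start of the episode above 0.03 m or angle between any of red_cap_bottle, amber_bottle's own z axis and vertical above 0.5 rad).
It also fails if it takes over 134 s, if anything falls off the work surface, if the arm or the gripper's body presses on something with over 40 N, if the wrist force passes 120 N, or if a joint passes its speed limit or range.

### The arm

A 6-joint arm with a two-finger parallel gripper is mounted at the origin on a cart in front of the work surface, level with it; the furniture and walls round the work are solid. World frame = base frame: x ahead of the robot, y to its left, z up, the work surface at z = 0. Lengths are in mm, angles in rad, forces in N, time in s.
With the tool pointing down it reaches from about 325 to 850 mm from the base axis. Payload 4.4 kg.
Tool frame: the origin (TCP) lies midway between the tips of the shut fingers; the grasp point (between the pads) lies 19 mm behind it; z points along the fingers, y is the line along which they close (so a half turn about z gives the same grasp; the last joint's range is limited). The gripper opens to 94 mm and grips with 3 to 60 N. Pads are 16 mm wide; open, the fingers measure 119 mm over their backs; the gripper's body (75 mm by 177 mm) begins 78 mm behind the grasp point.
Start: joints at [-1.298, 0.207, 1.542, -0, 1.393, -0.15], TCP at [236.444, -524.139, 205.447] pointing down, gripper open.
Joint ranges: [-2.73, 2.73], [-0.86, 2.22], [0.23, 2.46], [-1.11, 4.25], [0.08, 2.63], [-2.82, 2.82]. Speed limits (rad/s): [2.79, 2.79, 3.14, 3.14, 3.14, 3.14].

### API

Orientations are given as a unit quaternion [w, x, y, z].
In Python, from station import telemetry, vision, finish_job gives the robot as it stands.
- The arm moves only by the shell command python3 -m creep 'ROWS' [FORCE]. ROWS is JSON, a list of rows, each a list of 7 numbers: the shift along the tool's x, y, z scaled (see below), then the turn, a rotation vector about the tool's x, y, z scaled (see below), then the opening, from -1 (shut) to 1 (fully open). A call has 1 to 20 rows; each row is the pose to reach, as a shift and turn from the pose commanded when the call began, along the tool's axes at that moment; what a row does not reach only later rows make up. The controller multiplies each number of a shift by 1 m and each number of a turn by 90 degrees. A row lasts 1/8 s, in which the tool goes at most 62.5 mm and 10.7 degrees, less where a joint would pass 70% of its speed; a pose out of reach is approached as far as the arm can. A call with a number of a shift or a turn outside -1 to 1 is refused whole. A call with a gripper value outside its range is refused whole. The fingers move at their own pace and stop on an object; FORCE is the grip in N (left out, the last holds). Time passes only in rows, so rows that repeat a pose let the fingers close. It gives the time, the measured TCP pose, the force, the opening and the grip force at its end, in the units of the state.
- telemetry.observe(): the state, without advancing time (a new reading comes with each control period).
- vision.read_camera(name): name is "side" or "top"; returns a dict with "frame" (384x512x3 uint8, red, green, blue), "fx", "fy", "cx", "cy" (pixels), "extrinsics" (4x4, takes a point from camera to world coordinates). Camera axes: x right, y up, looking along -z (the intrinsics and any distortion apply to the point x, -y, -z); pixel columns grow to the right and rows downward; lengths in mm; the calibration is good to about 2 mm. A picture is of the moment at which its call begins. There is no depth.
- finish_job(): hands the job in; it is judged then, once.
Trained networks look in the newest picture that a camera, given by its name, has taken for a name from the list of things; names that differ only in an ending like _2 or _b are one class to them, and where a whole thing is asked for, a point or a joint stands for the part that bears it (a point fixed in the world has none). Each returns a list of dicts, best first, with "p" (0 to 1); they miss things now and then, are a little off and sometimes report something else, mostly with a low value. They report only what shows in the picture. A call takes as long as a camera call. They do not tell look-alikes from the thing itself.
- vision.spot_in(camera, name): "box" ([left, top, right, bottom] in pixels, round what is visible of it).
- vision.regions_of(camera, name): "region" (384x512 bool, what is visible of it) and "box" ([left, top, right, bottom] in pixels, round what is visible of it).
- vision.landmark_of(camera, name): "pixel" ([column, row] in pixels: a listed point, or the origin of a listed thing).
The state is a dict: "time": time; "q": joint angles; "joint_velocities": joint speeds; "joint_torque": joint torques, N m; "eef_pos": TCP position; "tool_rot": TCP orientation; "contact_force": force on the tool from outside, world axes, zero at the start; "wrist_torque": the same for the moment, N m; "width": finger opening in mm; "gripper_force": force on a finger pad.
Only numpy, scipy, OpenCV 4.12 (cv2) and the standard library are available. Lean on these libraries where they do the work, as an engineer would, in place of code of your own. Each camera call takes 0.05 s, during which the arm holds its last target. There are 200 camera calls.

## Working session

There is one attempt and no reset: what is moved stays moved. The work goes in short steps, Python scripts to look and compute and a shell command to move; the robot and the scene stay as the last step left them, time stands still between calls to the robot, and variables do not carry over. Pictures are saved under pics/ and viewed, at most 16 in all, crops included, and the job is handed in when it is done.

```bash
ls; mkdir -p pics
cat > h.py <<'E'
import numpy as np, cv2
from station import telemetry, vision
names="plunger stop_collar die_sleeve die_base plunger_stand porcelain_dish peg_stand steel_dish red_cap_bottle amber_bottle".split()
def ray(c,px):
    p=np.array([(px[0]-c['cx'])/c['fx'],-(px[1]-c['cy'])/c['fy'],-1.]);E=np.array(c['extrinsics'])
    return E[:3,3],E[:3,:3]@p
def at_z(c,px,z):
    o,d=ray(c,px); return o+d*(z-o[2])/d[2]
def proj(c,P):
    E=np.array(c['extrinsics']);p=E[:3,:3].T@(np.array(P,float)-E[:3,3]);return [c['cx']+c['fx']*p[0]/-p[2],c['cy']-c['fy']*p[1]/-p[2]]
def tri(c1,p1,c2,p2):
    o1,d1=ray(c1,p1);o2,d2=ray(c2,p2);d1=d1/np.linalg.norm(d1);d2=d2/np.linalg.norm(d2)
    A=np.stack([d1,-d2],1);s=np.linalg.lstsq(A,o2-o1,rcond=None)[0]
    a,b=o1+d1*s[0],o2+d2*s[1];return (a+b)/2,np.linalg.norm(a-b)
def snap(n,f=None):
    c=vision.read_camera(n)
    if f: cv2.imwrite('pics/'+f,c['frame'][:,:,::-1])
    return c
E
python3 - <<'E'
from h import *
for n in('top','side'):
    c=snap(n,n+'0.png');print(n,c.keys(),c['fx'],c['cx'],c['cy'],np.round(c['extrinsics'],3).tolist())
    for k in names:
        print(k,'box',[(np.round(b['box']).tolist(),round(b['p'],2)) for b in vision.spot_in(n,k)[:3]],'lm',[(np.round(b['pixel'],1).tolist(),round(b['p'],2),np.round(at_z(c,b['pixel'],0)[:2]).tolist()) for b in vision.landmark_of(n,k)[:3]])
E
```

```text
pics
top dict_keys(['frame', 'fx', 'fy', 'cx', 'cy', 'extrinsics']) 435.7071815974129 258.1094499209659 191.60502086802822 [[-0.016, 0.999, -0.051, 500.663], [-0.999, -0.017, -0.028, -83.777], [-0.028, 0.051, 0.998, 1155.794], [0.0, 0.0, 0.0, 1.0]]
plunger box [([350.0, 181.0, 362.0, 189.0], 0.55)] lm [([333.7, 133.1], 0.68, [713.0, -256.0]), ([350.0, 186.5], 0.54, [570.0, -295.0]), ([349.0, 187.6], 0.53, [567.0, -292.0])]
stop_collar box [([344.0, 178.0, 353.0, 195.0], 0.6)] lm [([352.1, 187.7], 0.4, [566.0, -300.0])]
die_sleeve box [([382.0, 174.0, 408.0, 194.0], 0.86), ([316.0, 221.0, 343.0, 242.0], 0.81), ([355.0, 133.0, 376.0, 154.0], 0.81)] lm [([388.8, 187.0], 0.85, [566.0, -397.0]), ([362.3, 144.1], 0.77, [682.0, -330.0]), ([350.3, 186.8], 0.71, [569.0, -296.0])]
die_base box [([191.0, 218.0, 227.0, 251.0], 0.7), ([334.0, 171.0, 357.0, 202.0], 0.69)] lm [([344.2, 191.4], 0.45, [557.0, -279.0])]
plunger_stand box [([126.0, 171.0, 170.0, 208.0], 0.67)] lm [([151.5, 190.4], 0.69, [568.0, 233.0])]
porcelain_dish box [([264.0, 211.0, 302.0, 252.0], 0.65)] lm [([281.2, 229.6], 0.57
[... 922 characters left out ...]
62.5], 0.92, [680.0, -337.0]), ([244.7, 267.1], 0.9, [454.0, -229.0]), ([330.9, 299.0], 0.83, [572.0, -403.0])]
die_base box [([286.0, 255.0, 320.0, 277.0], 0.79)] lm [([298.5, 264.2], 0.55, [569.0, -282.0])]
plunger_stand box [] lm [([208.7, 163.0], 0.42, [569.0, 236.0])]
porcelain_dish box [([222.0, 220.0, 246.0, 250.0], 0.85), ([286.0, 256.0, 322.0, 275.0], 0.63)] lm [([222.4, 239.6], 0.85, [450.0, -117.0])]
peg_stand box [] lm []
steel_dish box [([224.0, 163.0, 290.0, 209.0], 0.78)] lm [([256.4, 191.6], 0.98, [626.0, 23.0])]
red_cap_bottle box [] lm [([244.9, 152.2], 0.5, [702.0, 239.0])]
amber_bottle box [([332.0, 215.0, 349.0, 242.0], 0.53)] lm [([342.3, 236.5], 0.78, [720.0, -254.0])]
```

View pics/top0.png

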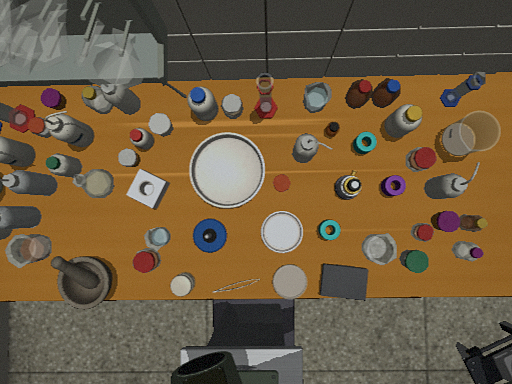

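View pics/side0.png

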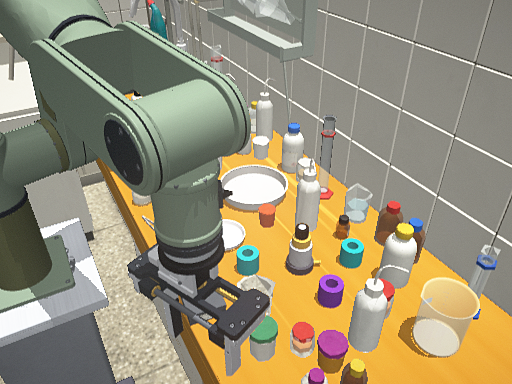

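Run:
```python
import cv2,numpy as np
a=cv2.imread('pics/top0.png')[120:260,120:420];b=cv2.imread('pics/side0.png')[200:310,205:365]
cv2.imwrite('pics/c0.png',cv2.resize(a,None,fx=2.66,fy=2.66,interpolation=cv2.INTER_CUBIC))
cv2.imwrite('pics/c1.png',cv2.resize(b,None,fx=5,fy=5,interpolation=cv2.INTER_CUBIC))
```

```text
(no output)
```

View pics/c0.png

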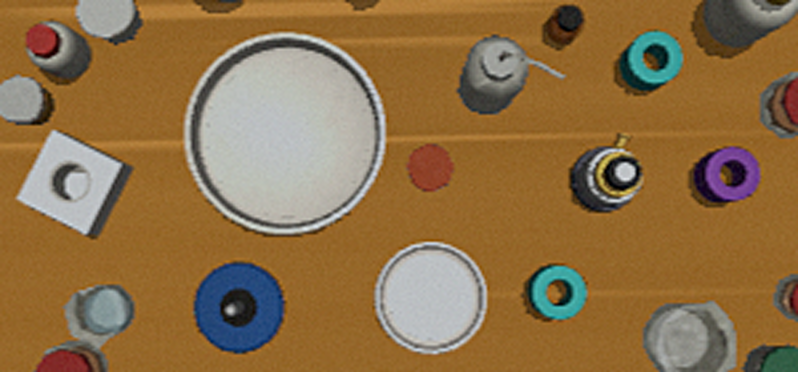

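View pics/c1.png

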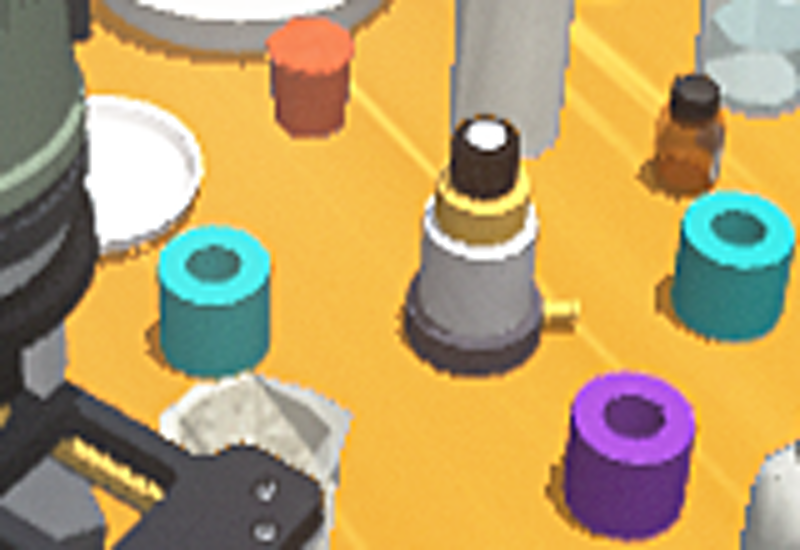

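The stack is at about (349,186) in top and (300,250) in side; its brass nipple points up in the top picture (353,172). Look-alikes for the sleeve are purple (395,185) and turquoise (366,142) and (330,230). The crop shows the black head, brass collar, steel sleeve and dark base all in the one stack, so I take that one.

The other places, in the top view:
- white block (147,188)
- porcelain dish (282,231); the off-white disc at (290,281) is not it
- blue peg stand (209,235)
- steel dish (228,170)
- red-cap bottle (140,138)
- amber bottle (332,129)

Next I fit the silhouettes.

```bash
cat > fit.py <<'E'
from h import *
from scipy.optimize import minimize
S=8
def circ(r,z): 
    t=np.linspace(0,2*np.pi,60,endpoint=False); return np.c_[r*np.cos(t),r*np.sin(t),0*t+z]
def cyl(r,z0,z1): return np.r_[circ(r,z0),circ(r,z1)]
def box(a,z0,z1): return np.array([[x,y,z] for x in(-a,a) for y in(-a,a) for z in(z0,z1)],float)
MOD={'stack':[cyl(32,0,20),cyl(26,20,70),cyl(21,70,92),cyl(15,92,118)],'steel_dish':[np.r_[circ(98.5,33),circ(75,0)]],'porcelain_dish':[np.r_[circ(55,18),circ(42,0)]],
 'peg_foot':[cyl(45,0,12)],'plunger_stand':[box(38,0,50)],'plunger':[cyl(10,0,60),cyl(15,60,86)],'die_base':[cyl(32,0,20)],'sleeve':[cyl(26,0,50)],'collar':[cyl(21,0,22)]}
def render(c,parts,x,y,z,yaw,bb):
    m=np.zeros(((bb[3]-bb[1])*S,(bb[2]-bb[0])*S),np.uint8);R=np.array([[np.cos(yaw),-np.sin(yaw),0],[np.sin(yaw),np.cos(yaw),0],[0,0,1]])
    for p in parts:
        P=np.array([proj(c,R@q+[x,y,z]) for q in p]);P=(P+.5-np.array(bb[:2]))*S
        cv2.fillConvexPoly(m,cv2.convexHull(np.round(P).astype(np.int32)),255)
    return cv2.resize(m,None,fx=1/S,fy=1/S,interpolation=cv2.INTER_AREA)/255.
def fg(c,bb,mode='any'):
    f=c['frame'][bb[1]:bb[3],bb[0]:bb[2]];h=cv2.cvtColor(np.ascontiguousarray(f),cv2.COLOR_RGB2HSV)
    if mode=='blue': m=(h[...,0]>100)&(h[...,0]<130)&(h[...,1]>100)
    else: m=~((h[...,0]<22)&(h[...,1]>140))
    m=m.astype(np.uint8);n,l,s,_=cv2.connectedComponentsWithStats(m,connectivity=4)
    m=(l==1+np.argmax(s[1:,4])).astype(np.uint8)
    cs,_=cv2.findContours(m,cv2.RETR_EXTERNAL,cv2.CHAIN_APPROX_NONE);cv2.drawContours(m,cs,-1,1,-1)
    return m.astype(float)
def fit(views,parts,x0,z=0,yaw=None,mode='any'):
    M=[(c,bb,fg(c,bb,mode)) for c,bb in views]
    f=lambda v:sum(np.abs(render(c,parts,v[0],v[1],z,v[2]/20 if yaw is not None else 0,bb)-m).sum() for c,bb,m in M)
    v0=list(x0)+([yaw*20] if yaw is not None else [])
    sx=[np.array(v0)]+[np.array(v0)+6*e for e in np.eye(len(v0))]
    r=minimize(f,v0,method='Nelder-Mead',options=dict(initial_simplex=sx,xatol=.1,fatol=.1))
    v=r.x.copy()
    if yaw is not None:v[2]/=20
    return v,r.fun,[m.sum() for _,_,m in M]
E
cat > m1.py <<'E'
from fit import *
t=snap('top');s=snap('side')
o=lambda n,r:print(n,np.round(r[0],2).tolist(),round(r[1],1),r[2])
T=(t,[325,162,372,210]);Sd=(s,[278,220,323,282])
o('stack top',fit([T],MOD['stack'],(569,-285)));
o('stack side',fit([Sd],MOD['stack'],(569,-285)));o('both',fit([T,Sd],MOD['stack'],(569,-285)))
o('dish',fit([(t,[182,125,272,217])],MOD['steel_dish'],(624,22)))
o('porc',fit([(t,[255,205,308,258])],MOD['porcelain_dish'],(459,-115)))
o('peg',fit([(t,[185,210,233,260])],MOD['peg_foot'],(455,75),mode='blue'))
o('stand',fit([(t,[120,162,175,214])],MOD['plunger_stand'],(568,233),yaw=.4))
for n,p,z in(('plunger top',(355.3,184.7),118),('collar top',(352,185.4),92),('nipple',(120+625/2.66-.3,120+138/2.66-.3),10)):print(n,at_z(t,p,z))
print('nipple side',at_z(s,(205+578/5,200+314/5),10))
st=telemetry.observe();print(st['eef_pos'],st['tool_rot'],st['contact_force'],st['time'],st['width'])
E
python3 m1.py
```

```text
stack top [568.23, -284.76] 32.7 [np.float64(530.0)]
stack side [568.63, -284.89] 454.0 [np.float64(732.0)]
both [568.23, -284.85] 488.2 [np.float64(530.0), np.float64(732.0)]
dish [617.19, 28.4] 105.5 [np.float64(4611.0)]
porc [454.27, -111.32] 39.9 [np.float64(1440.0)]
peg [447.32, 78.27] 67.9 [np.float64(874.0)]
stand [572.21, 236.27, 1.09] 35.6 [np.float64(1057.0)]
plunger top [ 566.56055339 -286.06612279  118.        ]
collar top [ 566.64797236 -283.1088725    92.        ]
nipple [ 607.93508206 -306.39471248   10.        ]
nipple side [ 610.28114434 -311.19095219   10.        ]
[ 236.43896495 -524.11722967  205.4368978 ] [-1.81224170e-05  9.77634453e-01  2.10311380e-01  5.38011173e-06] [0.42798742 0.09960386 0.37653045] 2.2 94.23633496178925
```

```bash
python3 -m creep '[[0.02,-0.004,0,0,0,0.02,1],[0.06,-0.012,0,0,0,0.05,1],[0.112,-0.023,0,0,0,0.09,1],[0.164,-0.034,0,0,0,0.13,1],[0.216,-0.044,0,0,0,0.17,1],[0.268,-0.055,0,0,0,0.21,1],[0.32,-0.065,0,0,0,0.24,1],[0.36,-0.074,0,0,0,0.26,1],[0.388,-0.079,0,0,0,0.2698,1],[0.4,-0.0817,0,0,0,0.2698,1],[0.4,-0.0817,0,0,0,0.2698,1],[0.4,-0.0817,0,0,0,0.2698,1]]' 10
python3 - <<'E'
from fit import *
s=snap('side','side1.png');t=snap('top')
st=telemetry.observe();print(st['eef_pos'],st['tool_rot'],st['q'])
o=lambda n,r:print(n,np.round(r[0],2).tolist(),round(r[1],1),r[2])
for k in names:
    print(k,[(np.round(b['pixel'],1).tolist(),round(b['p'],2),np.round(at_z(s,b['pixel'],0)[:2]).tolist()) for b in vision.landmark_of('side',k)[:2]])
E
```

```text
time: 3.7
eef_pos: [566.6, -286.0, 205.4]
tool_rot: [0.0, 1.0, -0.001, -0.0]
contact_force: [-0.4, 0.6, -0.1]
width: 94.0
gripper_force: 0.0
[ 566.60000092 -286.10231926  205.5158541 ] [ 8.35415874e-05  9.99999710e-01 -7.45242732e-04 -1.31947726e-04] [-6.03665685e-01  3.31833814e-01  1.38443348e+00 -2.90326958e-04
  1.42544799e+00  9.68663195e-01]
plunger []
stop_collar [([299.8, 241.3], 0.48, [616.0, -217.0])]
die_sleeve [([301.1, 259.6], 0.93, [583.0, -272.0]), ([244.8, 267.2], 0.85, [454.0, -229.0])]
die_base [([296.0, 264.9], 0.6, [563.0, -281.0])]
plunger_stand [([211.9, 164.1], 0.88, [575.0, 225.0])]
porcelain_dish [([223.2, 236.6], 0.86, [457.0, -107.0])]
peg_stand [([192.8, 199.2], 0.71, [450.0, 79.0])]
steel_dish [([253.3, 189.4], 0.96, [623.0, 37.0])]
red_cap_bottle [([246.6, 151.2], 0.67, [710.0, 242.0])]
amber_bottle [([341.6, 233.7], 0.6, [725.0, -245.0])]
```

View pics/side1.png

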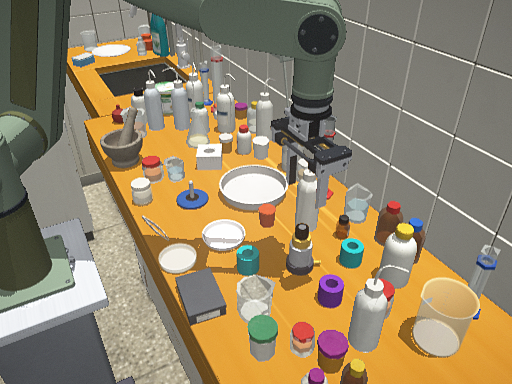

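Side view after the move: gripper over the stack, which stands at (300,250). The white block (209,155), blue peg stand (192,196), porcelain dish (223,235) and steel dish (254,187) all show clear. I'll fit them in this view too.

```bash
cat > m2.py <<'E'
from fit import *
s=snap('side')
o=lambda n,r:print(n,np.round(r[0],2).tolist(),round(r[1],1),r[2])
o('stack',fit([(s,[279,234,322,280])],[p*[1,1,1] for p in MOD['stack']],(568,-285)))
o('porc',fit([(s,[198,216,249,253])],MOD['porcelain_dish'],(454,-111)))
o('peg',fit([(s,[172,180,212,212])],MOD['peg_foot'],(447,78),mode='blue'))
o('peg+shaft',fit([(s,[172,175,212,212])],MOD['peg_foot']+[cyl(6,12,64)],(447,78)))
o('stand',fit([(s,[190,142,224,171])],MOD['plunger_stand'],(572,236),yaw=1.09))
o('dish',fit([(s,[215,162,292,212])],MOD['steel_dish'],(617,28)))
for n,P in(('stack top',(567.5,-285,118)),('peg top',(447.3,78.3,67)),('hole',(572,236,50)),('wash?',(660,-180,0))):print(n,np.round(proj(s,P),1))
print(np.array([at_z(s,(308,231),0)]),'tip', proj(s,(566.6,-286,205)))
E
python3 m2.py
python3 - <<'E'
import cv2
b=cv2.imread('pics/side1.png')[130:280,165:345]
cv2.imwrite('pics/c2.png',cv2.resize(b,None,fx=4,fy=4,interpolation=cv2.INTER_CUBIC))
E
```

```text
stack [568.12, -284.8] 292.3 [np.float64(735.0)]
porc [453.73, -115.28] 79.7 [np.float64(1119.0)]
peg [449.23, 81.53] 199.7 [np.float64(383.0)]
peg+shaft [447.13, 77.86] 50.9 [np.float64(573.0)]
stand [572.11, 235.68, 1.1] 96.0 [np.float64(746.0)]
dish [616.67, 26.47] 412.6 [np.float64(2667.0)]
stack top [301.5 226.5]
peg top [189.8 180.1]
hole [208.5 149.2]
wash? [306.  227.5]
[[ 656.40303615 -194.10959874    0.        ]] tip [np.float64(303.7502812793041), np.float64(194.63621586453024)]
```

View pics/c2.png

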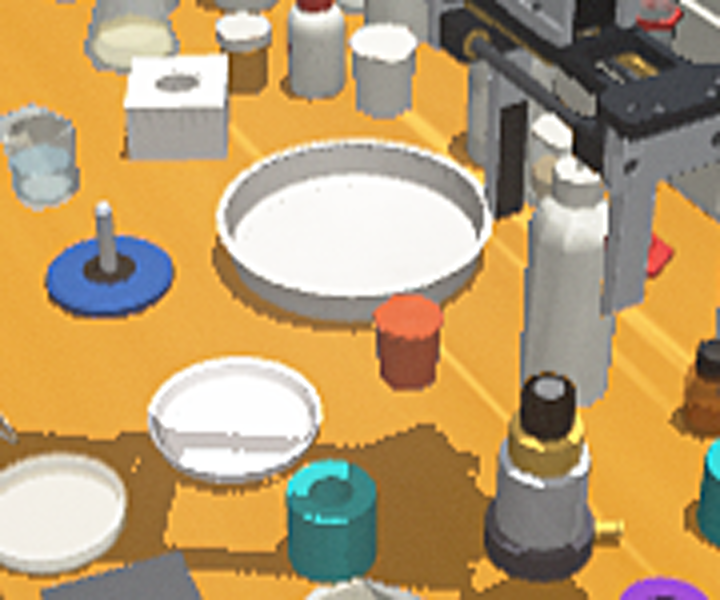

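The side fits agree with the top fits to within 4 mm:
- stack (568,-285)
- block (572,236)
- peg (447,78)
- porcelain dish (454,-113)
- steel dish (617,27)

The wash bottle at (657,-190) stays clear if the tool keeps its closing line along world y. Next I descend onto the plunger head.

```bash
python3 -m creep '[[0.0015,-0.001,0.015,0,0,0,1],[0.0015,-0.001,0.045,0,0,0,1],[0.0015,-0.001,0.075,0,0,0,1],[0.0015,-0.001,0.097,0,0,0,1],[0.0015,-0.001,0.107,0,0,0,1],[0.0015,-0.001,0.11,0,0,0,1],[0.0015,-0.001,0.11,0,0,0,0.3],[0.0015,-0.001,0.11,0,0,0,0],[0.0015,-0.001,0.11,0,0,0,-0.2],[0.0015,-0.001,0.11,0,0,0,-0.3],[0.0015,-0.001,0.11,0,0,0,-0.4],[0.0015,-0.001,0.11,0,0,0,-0.5],[0.0015,-0.001,0.11,0,0,0,-0.7],[0.0015,-0.001,0.11,0,0,0,-0.7]]' 15
```

```text
time: 6.1
eef_pos: [568.9, -284.1, 95.4]
tool_rot: [-0.0, 1.0, 0.0, -0.0]
contact_force: [-0.6, -0.2, -0.6]
width: 29.5
gripper_force: 15.0
```

```bash
python3 -m creep '[[0,0,-0.003,0,0,0,-0.7],[0,0,-0.01,0,0,0,-0.7],[0,0,-0.02,0,0,0,-0.7],[0,0,-0.032,0,0,0,-0.7],[0,0,-0.045,0,0,0,-0.7],[0,0,-0.06,0,0,0,-0.7],[0,0,-0.075,0,0,0,-0.7],[0,0,-0.09,0,0,0,-0.7],[0,0,-0.1,0,0,0,-0.7],[0,0,-0.105,0,0,0,-0.7],[0,0,-0.105,0,0,0,-0.7],[0,0,-0.105,0,0,0,-0.7]]'
python3 - <<'E'
from fit import *
s=snap('side')
print(proj(s,(568.5,-284.5,105)))
cv2.imwrite('pics/c3.png',cv2.resize(s['frame'][150:290,240:370,::-1],None,fx=4,fy=4,interpolation=cv2.INTER_CUBIC))
E
```

```text
time: 7.6
eef_pos: [568.5, -283.9, 199.6]
tool_rot: [-0.0, 1.0, 0.0, -0.001]
contact_force: [0.0, 1.0, -2.1]
width: 29.8
gripper_force: 15.0
[np.float64(301.4312808903069), np.float64(230.775056379972)]
```

View pics/c3.png

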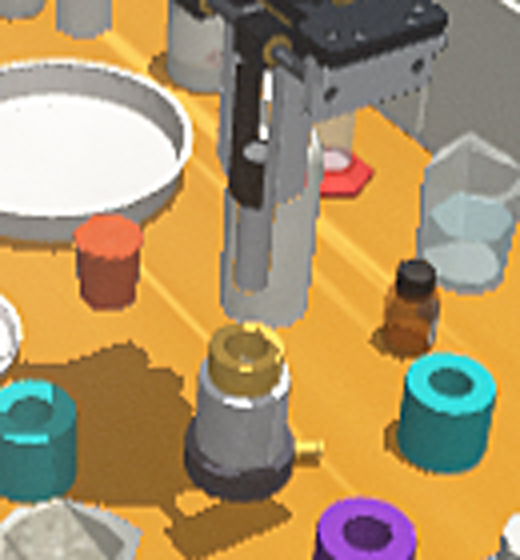

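The picture shows the plunger hanging upright in the fingers, its foot at (251,285) in the crop, clear of the collar. The collar stayed on the sleeve. Next I carry it to the block.

```bash
python3 -m creep '[[0,-0.008,0,0,0,0,-0.7],[0,-0.025,0,0,0,0,-0.7],[0,-0.05,0,0,0,0,-0.7],[0.001,-0.08,0,0,0,0,-0.7],[0.001,-0.112,0,0,0,0,-0.7],[0.001,-0.145,0,0,0,0,-0.7],[0.001,-0.178,0,0,0,0,-0.7],[0.002,-0.211,0,0,0,0,-0.7],[0.002,-0.244,0,0,0,0,-0.7],[0.002,-0.277,0,0,0,0,-0.7],[0.003,-0.31,0,0,0,0,-0.7],[0.003,-0.343,0,0,0,0,-0.7],[0.003,-0.376,0,0,0,0,-0.7],[0.0036,-0.409,0,0,0,0,-0.7],[0.0036,-0.44,0,0,0,0,-0.7],[0.0036,-0.468,0,0,0,0,-0.7],[0.0036,-0.49,0,0,0,0,-0.7],[0.0036,-0.506,0,0,0,0,-0.7],[0.0036,-0.516,0,0,0,0,-0.7],[0.0036,-0.52,0,0,0,0,-0.7]]'; python3 -m creep '[[0,0,0,0,0,0,-0.7],[0,0,0.01,0,0,0,-0.7],[0,0,0.03,0,0,0,-0.7],[0,0,0.05,0,0,0,-0.7],[0,0,0.062,0,0,0,-0.7],[0,0,0.066,0,0,0,-0.7],[0,0,0.066,0,0,0,-0.7]]'
python3 - <<'E'
from fit import *
s=snap('side');t=snap('top')
p=telemetry.observe()['eef_pos'];print(p,proj(s,p-[0,0,63]),proj(t,p-[0,0,63]),proj(s,(572,236,50)),proj(t,(572,236,50)))
a=cv2.resize(s['frame'][90:190,160:260,::-1],None,fx=4,fy=4,interpolation=cv2.INTER_CUBIC);b=cv2.resize(t['frame'][140:240,100:200,::-1],None,fx=4,fy=4,interpolation=cv2.INTER_CUBIC)
cv2.imwrite('pics/c4.png',np.hstack([a,b]))
E
```

```text
time: 10.15
eef_pos: [572.6, 236.1, 200.4]
tool_rot: [0.0, 1.0, 0.0, -0.0]
contact_force: [0.3, -0.1, -2.3]
width: 29.6
gripper_force: 15.0
time: 11.02
eef_pos: [572.6, 235.9, 134.3]
tool_rot: [0.0, 1.0, 0.0, -0.0]
contact_force: [0.1, -0.1, -2.2]
width: 29.6
gripper_force: 15.0
[573.22917148 236.04237494 135.32976852] [np.float64(208.33600060615893), np.float64(142.84908224187978)] [np.float64(142.61742537058893), np.float64(186.96549652452626)] [np.float64(208.4534194651029), np.float64(149.19996246241112)] [np.float64(145.1885951599942), np.float64(187.98108486651756)]
```

View pics/c4.png

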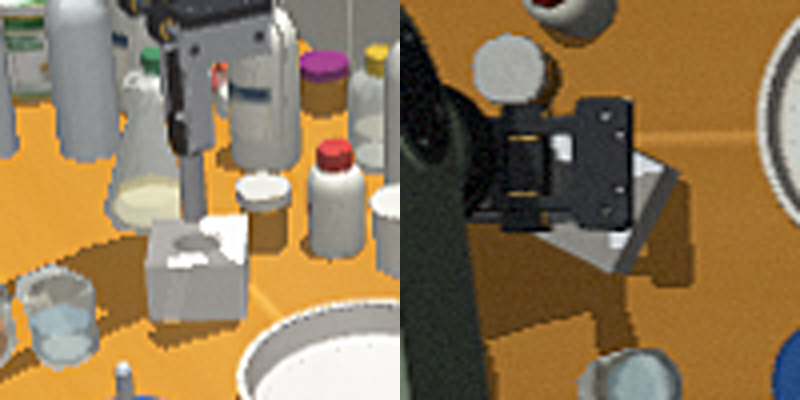

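Side crop: the shaft foot at (192,220) is just behind and above the hole rim at (197,243), as projected. The hole looks 1–2 mm toward -y of my fit, so I nudge that way and lower.

```bash
python3 -m creep '[[0,0.0015,0.004,0,0,0,-0.7],[0,0.0015,0.012,0,0,0,-0.7],[0,0.0015,0.022,0,0,0,-0.7],[0,0.0015,0.032,0,0,0,-0.7],[0,0.0015,0.042,0,0,0,-0.7],[0,0.0015,0.052,0,0,0,-0.7],[0,0.0015,0.058,0,0,0,-0.7],[0,0.0015,0.061,0,0,0,-0.7],[0,0.0015,0.063,0,0,0,-0.7],[0,0.0015,0.063,0,0,0,-0.7]]'; python3 -m creep '[[0,0,0.001,0,0,0,-0.7],[0,0,0.0015,0,0,0,-0.7],[0,0,0.002,0,0,0,-0.7],[0,0,0.002,0,0,0,-0.7]]'
```

```text
time: 12.38
eef_pos: [572.7, 234.4, 71.6]
tool_rot: [-0.0, 1.0, -0.0, 0.0]
contact_force: [-0.4, -0.2, -1.3]
width: 29.7
gripper_force: 15.0
time: 12.88
eef_pos: [572.5, 234.3, 69.4]
tool_rot: [0.0, 1.0, -0.0, -0.0]
contact_force: [0.3, -1.0, -2.6]
width: 29.7
gripper_force: 15.0
```

```bash
python3 -m creep '[[0,0,0.0005,0,0,0,-0.7],[0,0,0.001,0,0,0,-0.7],[0,0,0.0015,0,0,0,-0.7],[0,0,0.0015,0,0,0,-0.7]]'
```

```text
time: 13.38
eef_pos: [572.8, 234.3, 68.4]
tool_rot: [-0.0, 1.0, 0.0, 0.0]
contact_force: [-0.8, -0.4, 1.2]
width: 29.8
gripper_force: 15.0
```

Contact with the hole floor. I release and rise.

```bash
python3 -m creep '[[0,0,0,0,0,0,-0.3],[0,0,0,0,0,0,-0.2],[0,0,0,0,0,0,0],[0,0,0,0,0,0,0.2],[0,0,0,0,0,0,0.3],[0,0,-0.005,0,0,0,0.4],[0,0,-0.02,0,0,0,0.4],[0,0,-0.045,0,0,0,0.4],[0,0,-0.075,0,0,0,0.4],[0,0,-0.105,0,0,0,0.4],[0,0,-0.125,0,0,0,0.4],[0,0,-0.13,0,0,0,0.4]]'; python3 -m creep '[[0,0.01,0,0,0,0,0.4],[0,0.04,0,0,0,0,0.4],[0,0.09,0,0,0,0,0.4],[-0.001,0.14,0,0,0,0,0.4],[-0.001,0.19,0,0,0,0,0.4],[-0.001,0.24,0,0,0,0,0.4],[-0.002,0.29,0,0,0,0,0.4],[-0.002,0.34,0,0,0,0,0.4],[-0.003,0.39,0,0,0,0,0.4],[-0.004,0.44,0,0,0,0,0.4],[-0.0045,0.48,0,0,0,0,0.4],[-0.0045,0.505,0,0,0,0,0.4],[-0.0045,0.517,0,0,0,0,0.4],[-0.0045,0.519,0,0,0,0,0.4],[-0.0045,0.519,0,0,0,0,0.4]]'
python3 - <<'E'
from fit import *
s=snap('side')
a=cv2.resize(s['frame'][110:190,160:260,::-1],None,fx=4,fy=4,interpolation=cv2.INTER_CUBIC);b=cv2.resize(s['frame'][210:290,250:350,::-1],None,fx=4,fy=4,interpolation=cv2.INTER_CUBIC)
cv2.imwrite('pics/c5.png',np.hstack([a,b]))
E
```

```text
time: 14.88
eef_pos: [573.7, 234.6, 200.4]
tool_rot: [-0.0, 1.0, 0.0, 0.002]
contact_force: [0.1, -0.3, -0.3]
width: 65.9
gripper_force: 0.0
time: 16.75
eef_pos: [568.2, -283.5, 197.8]
tool_rot: [-0.0, 1.0, 0.001, -0.0]
contact_force: [0.0, -0.7, 0.2]
width: 65.8
gripper_force: 0.0
```

View pics/c5.png

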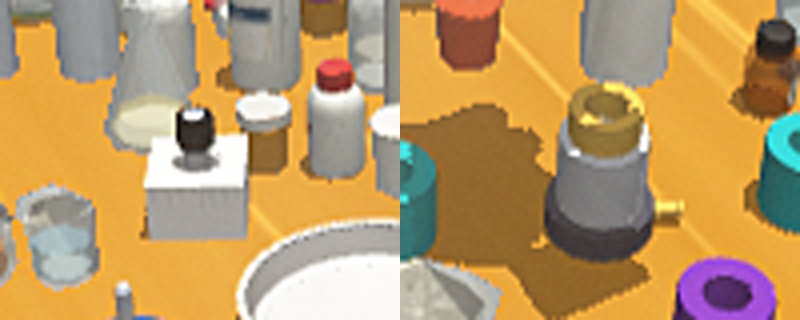

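The plunger stands upright in the hole, head at (195,130) in the crop, and the collar still lies on the sleeve. Next the collar.

```bash
python3 -m creep '[[0,0.001,0.015,0,0,0,0.4],[0,0.001,0.045,0,0,0,0.4],[0,0.001,0.075,0,0,0,0.4],[0,0.001,0.1,0,0,0,0.4],[0,0.001,0.115,0,0,0,0.4],[0,0.001,0.12,0,0,0,0.4],[0,0.001,0.12,0,0,0,0.4]]'
```

```text
time: 17.68
eef_pos: [568.4, -285.7, 78.2]
tool_rot: [0.0, 1.0, 0.0, 0.0]
contact_force: [0.2, -0.4, 0.4]
width: 65.9
gripper_force: 0.0
```

```bash
python3 -m creep '[[0,-0.001,0.003,0,0,0,0.4],[0,-0.001,0.0045,0,0,0,0.4],[0,-0.001,0.0045,0,0,0,0.2],[0,-0.001,0.0045,0,0,0,0.05],[0,-0.001,0.0045,0,0,0,-0.05],[0,-0.001,0.0045,0,0,0,-0.15],[0,-0.001,0.0045,0,0,0,-0.25],[0,-0.001,0.0045,0,0,0,-0.4],[0,-0.001,0.0045,0,0,0,-0.4]]' 12 && python3 -m creep '[[0,0,-0.003,0,0,0,-0.4],[0,0,-0.01,0,0,0,-0.4],[0,0,-0.025,0,0,0,-0.4],[0,0,-0.045,0,0,0,-0.4],[0,0,-0.06,0,0,0,-0.4],[0,0,-0.065,0,0,0,-0.4],[0,0,-0.065,0,0,0,-0.4]]'
```

```text
time: 18.8
eef_pos: [568.1, -284.6, 73.5]
tool_rot: [-0.0, 1.0, -0.0, 0.0]
contact_force: [-0.3, -0.6, 0.5]
width: 41.8
gripper_force: 12.0
time: 19.68
eef_pos: [568.3, -284.8, 139.1]
tool_rot: [0.0, 1.0, -0.0, 0.0]
contact_force: [-0.0, -0.6, -0.8]
width: 41.6
gripper_force: 12.0
```

```bash
python3 -m creep '[[-0.005,-0.008,0,0,0,0,-0.4],[-0.015,-0.022,0,0,0,0,-0.4],[-0.03,-0.046,0,0,0,0,-0.4],[-0.047,-0.071,0,0,0,0,-0.4],[-0.064,-0.096,0,0,0,0,-0.4],[-0.081,-0.121,0,0,0,0,-0.4],[-0.096,-0.145,0,0,0,0,-0.4],[-0.107,-0.161,0,0,0,0,-0.4],[-0.113,-0.17,0,0,0,0,-0.4],[-0.114,-0.172,0,0,0,0,-0.4],[-0.114,-0.172,0.01,0,0,0,-0.4],[-0.114,-0.172,0.04,0,0,0,-0.4],[-0.114,-0.172,0.07,0,0,0,-0.4],[-0.114,-0.172,0.095,0,0,0,-0.4],[-0.114,-0.172,0.11,0,0,0,-0.4],[-0.114,-0.172,0.118,0,0,0,-0.4],[-0.114,-0.172,0.12,0,0,0,-0.4],[-0.114,-0.172,0.12,0,0,0,-0.4]]'
python3 - <<'E'
from fit import *
t=snap('top');s=snap('side')
p=telemetry.observe()['eef_pos'];print(p)
a=cv2.resize(s['frame'][170:270,170:270,::-1],None,fx=4,fy=4,interpolation=cv2.INTER_CUBIC);b=cv2.resize(t['frame'][180:280,230:330,::-1],None,fx=4,fy=4,interpolation=cv2.INTER_CUBIC)
cv2.imwrite('pics/c6.png',np.hstack([a,b]))
E
```

```text
time: 21.92
eef_pos: [454.8, -113.0, 19.0]
tool_rot: [0.0, 1.0, -0.0, 0.001]
contact_force: [0.2, 0.1, -1.0]
width: 41.9
gripper_force: 12.0
[ 454.88907391 -113.04372835   19.27254117]
```

View pics/c6.png

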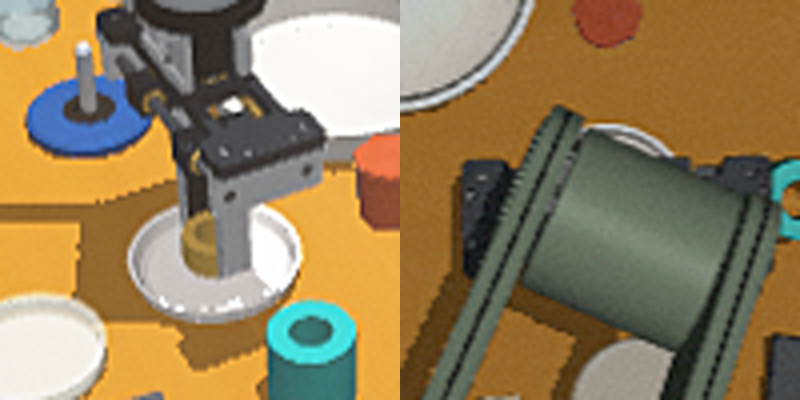

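The collar hangs over the middle of the porcelain dish (crop (210,245)), with the fingers inside the rim. I lower it the last centimetre.

```bash
python3 -m creep '[[0,0,0.004,0,0,0,-0.4],[0,0,0.008,0,0,0,-0.4],[0,0,0.009,0,0,0,-0.4],[0,0,0.01,0,0,0,-0.4],[0,0,0.0105,0,0,0,-0.4],[0,0,0.011,0,0,0,-0.4],[0,0,0.011,0,0,0,-0.4]]'
```

```text
time: 22.9
eef_pos: [454.1, -112.7, 7.5]
tool_rot: [0.0, 1.0, 0.0, 0.0]
contact_force: [-1.2, -0.7, -1.1]
width: 41.2
gripper_force: 12.0
```

```bash
python3 -m creep '[[0,0,0.0005,0,0,0,-0.4],[0,0,0.001,0,0,0,-0.4],[0,0,0.001,0,0,0,-0.4]]'
```

```text
time: 23.28
eef_pos: [454.2, -112.7, 7.4]
tool_rot: [-0.0, 1.0, 0.0, -0.0]
contact_force: [-2.8, 0.4, 7.7]
width: 41.8
gripper_force: 12.0
```

Seated. I release with a small opening and rise, then go back to the sleeve.

```bash
python3 -m creep '[[0,0,-0.0005,0,0,0,-0.4],[0,0,-0.0005,0,0,0,-0.08],[0,0,-0.0005,0,0,0,0],[0,0,-0.0005,0,0,0,0.05],[0,0,-0.0005,0,0,0,0.05],[0,0,-0.004,0,0,0,0.05],[0,0,-0.015,0,0,0,0.05],[0,0,-0.04,0,0,0,0.1],[0,0,-0.075,0,0,0,0.4],[0,0,-0.11,0,0,0,0.7],[0,0,-0.13,0,0,0,0.7],[0,0,-0.133,0,0,0,0.7]]'; python3 -m creep '[[0.005,0.008,0,0,0,0,0.7],[0.02,0.03,0,0,0,0,0.7],[0.04,0.06,0,0,0,0,0.7],[0.062,0.093,0,0,0,0,0.7],[0.084,0.126,0,0,0,0,0.7],[0.1,0.151,0,0,0,0,0.7],[0.11,0.167,0,0,0,0,0.7],[0.114,0.172,0,0,0,0,0.7],[0.114,0.172,0,0,0,0,0.7],[0.114,0.172,0,0,0,0,0.7]]'
python3 - <<'E'
from fit import *
s=snap('side')
a=cv2.resize(s['frame'][190:270,170:270,::-1],None,fx=4,fy=4,interpolation=cv2.INTER_CUBIC);b=cv2.resize(s['frame'][210:290,250:350,::-1],None,fx=4,fy=4,interpolation=cv2.INTER_CUBIC)
cv2.imwrite('pics/c7.png',np.hstack([a,b]))
E
```

```text
time: 24.78
eef_pos: [455.6, -113.3, 141.9]
tool_rot: [0.001, 1.0, 0.0, 0.002]
contact_force: [0.8, 0.0, 0.2]
width: 80.0
gripper_force: 0.0
time: 26.02
eef_pos: [567.5, -283.9, 138.9]
tool_rot: [-0.0, 1.0, 0.0, -0.001]
contact_force: [0.2, 0.2, 0.3]
width: 79.9
gripper_force: 0.0
```

View pics/c7.png

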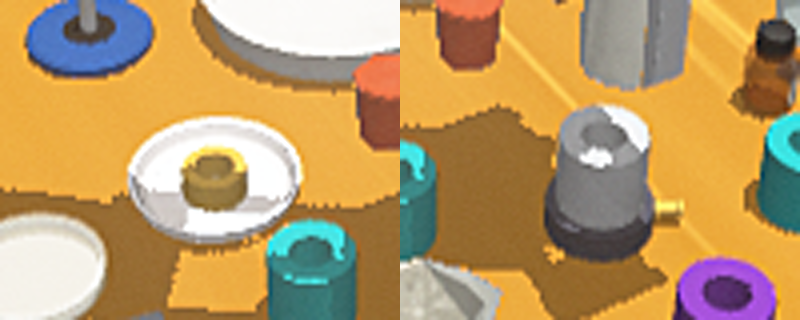

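The collar lies flat in the middle of the dish (crop (215,178)), and the sleeve stands alone on the base. I grip the sleeve at mid height.

```bash
python3 -m creep '[[0.0005,0.0005,0.015,0,0,0,0.7],[0.0005,0.0005,0.045,0,0,0,0.7],[0.0005,0.0005,0.075,0,0,0,0.7],[0.0005,0.0005,0.097,0,0,0,0.7],[0.0005,0.0005,0.104,0,0,0,0.7],[0.0005,0.0005,0.104,0,0,0,0.4],[0.0005,0.0005,0.104,0,0,0,0.25],[0.0005,0.0005,0.104,0,0,0,0.15],[0.0005,0.0005,0.104,0,0,0,0.05],[0.0005,0.0005,0.104,0,0,0,-0.1],[0.0005,0.0005,0.104,0,0,0,-0.2],[0.0005,0.0005,0.104,0,0,0,-0.2]]' 20 && python3 -m creep '[[0,0,-0.002,0,0,0,-0.2],[0,0,-0.006,0,0,0,-0.2],[0,0,-0.015,0,0,0,-0.2],[0,0,-0.03,0,0,0,-0.2],[0,0,-0.05,0,0,0,-0.2],[0,0,-0.075,0,0,0,-0.2],[0,0,-0.095,0,0,0,-0.2],[0,0,-0.105,0,0,0,-0.2],[0,0,-0.105,0,0,0,-0.2]]'
```

```text
time: 27.58
eef_pos: [569.4, -284.3, 36.7]
tool_rot: [-0.001, 1.0, -0.0, 0.001]
contact_force: [-0.3, 4.3, 5.5]
width: 52.2
gripper_force: 20.0
time: 28.7
eef_pos: [569.1, -285.6, 141.7]
tool_rot: [0.001, 1.0, 0.0, 0.001]
contact_force: [-0.4, 0.3, -3.6]
width: 52.2
gripper_force: 20.0
```

```bash
python3 -m creep '[[-0.002,-0.006,0,0,0,0,-0.2],[-0.007,-0.02,0,0,0,0,-0.2],[-0.014,-0.042,0,0,0,0,-0.2],[-0.023,-0.068,0,0,0,0,-0.2],[-0.033,-0.098,0,0,0,0,-0.2],[-0.043,-0.128,0,0,0,0,-0.2],[-0.053,-0.158,0,0,0,0,-0.2],[-0.063,-0.188,0,0,0,0,-0.2],[-0.073,-0.218,0,0,0,0,-0.2],[-0.083,-0.248,0,0,0,0,-0.2],[-0.093,-0.278,0,0,0,0,-0.2],[-0.102,-0.305,0,0,0,0,-0.2],[-0.11,-0.329,0,0,0,0,-0.2],[-0.116,-0.347,0,0,0,0,-0.2],[-0.12,-0.358,0,0,0,0,-0.2],[-0.1215,-0.363,0,0,0,0,-0.2],[-0.1215,-0.363,0.015,0,0,0,-0.2],[-0.1215,-0.363,0.035,0,0,0,-0.2],[-0.1215,-0.363,0.042,0,0,0,-0.2],[-0.1215,-0.363,0.042,0,0,0,-0.2]]'
python3 - <<'E'
from fit import *
s=snap('side');t=snap('top')
p=telemetry.observe()['eef_pos'];print(p)
print('under',proj(s,p-[0,0,16.5]),'pegtop',proj(s,(447.2,78,67)),'foot',proj(s,(447.2,78,12)))
a=cv2.resize(s['frame'][140:220,150:250,::-1],None,fx=6,fy=6,interpolation=cv2.INTER_CUBIC)
cv2.imwrite('pics/c8.png',a)
E
```

```text
time: 31.2
eef_pos: [446.4, 77.4, 97.5]
tool_rot: [0.0, 1.0, -0.0, -0.001]
contact_force: [-0.4, -0.4, -4.7]
width: 51.7
gripper_force: 20.0
[447.62153457  77.55960613  98.76480714]
under [np.float64(189.5371790786636), np.float64(175.529191346556)] pegtop [np.float64(189.8380596397944), np.float64(180.1391135895615)] foot [np.float64(191.6015646565407), np.float64(196.33191667314384)]
```

View pics/c8.png

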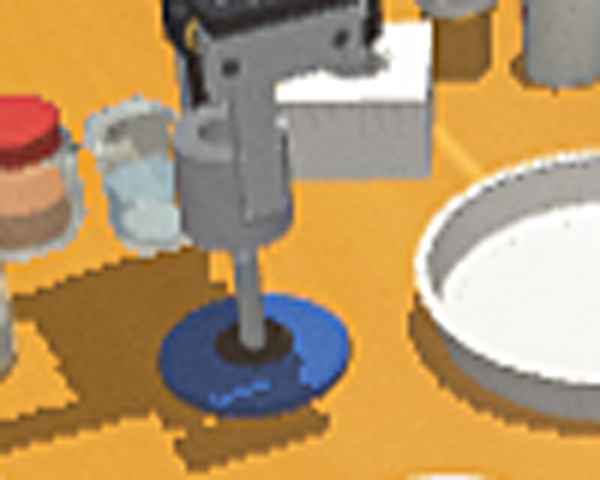

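In the crop the peg (x≈245 at its tip) shows about 1 px right of the sleeve axis (x≈239), roughly 2 mm. I correct by (+1.5,-1) mm and lower over the peg.

```bash
python3 -m creep '[[0.0015,0.001,0,0,0,0,-0.2],[0.0015,0.001,0.004,0,0,0,-0.2],[0.0015,0.001,0.01,0,0,0,-0.2],[0.0015,0.001,0.016,0,0,0,-0.2],[0.0015,0.001,0.022,0,0,0,-0.2],[0.0015,0.001,0.025,0,0,0,-0.2],[0.0015,0.001,0.025,0,0,0,-0.2]]'
```

```text
time: 32.17
eef_pos: [448.3, 76.8, 73.1]
tool_rot: [-0.0, 1.0, -0.0, -0.0]
contact_force: [0.3, 0.4, -4.0]
width: 52.0
gripper_force: 20.0
```

No contact, and the underside is already about 10 mm below the peg tip. I carry on down.

```bash
python3 -m creep '[[0,0,0.006,0,0,0,-0.2],[0,0,0.016,0,0,0,-0.2],[0,0,0.026,0,0,0,-0.2],[0,0,0.034,0,0,0,-0.2],[0,0,0.039,0,0,0,-0.2],[0,0,0.041,0,0,0,-0.2],[0,0,0.041,0,0,0,-0.2]]'; python3 -m creep '[[0,0,0.001,0,0,0,-0.2],[0,0,0.0015,0,0,0,-0.2],[0,0,0.002,0,0,0,-0.2],[0,0,0.0025,0,0,0,-0.2],[0,0,0.0025,0,0,0,-0.2]]'
```

```text
time: 33.05
eef_pos: [448.7, 76.8, 32.4]
tool_rot: [0.0, 1.0, 0.0, 0.0]
contact_force: [-0.9, 0.6, -4.0]
width: 52.1
gripper_force: 20.0
time: 33.67
eef_pos: [448.5, 76.8, 29.9]
tool_rot: [-0.0, 1.0, 0.0, -0.0]
contact_force: [-0.5, -0.6, -4.1]
width: 52.0
gripper_force: 20.0
```

```bash
python3 -m creep '[[0,0,0.0005,0,0,0,-0.2],[0,0,0.001,0,0,0,-0.2],[0,0,0.0015,0,0,0,-0.2],[0,0,0.0015,0,0,0,-0.2]]'; python3 -m creep '[[0,0,0.0005,0,0,0,-0.2],[0,0,0.0007,0,0,0,-0.2],[0,0,0.0007,0,0,0,-0.2]]'
```

```text
time: 34.17
eef_pos: [448.6, 76.8, 28.7]
tool_rot: [0.0, 1.0, 0.0, -0.0]
contact_force: [-2.9, 0.3, -1.3]
width: 52.2
gripper_force: 20.0
time: 34.55
eef_pos: [448.6, 76.8, 28.6]
tool_rot: [0.0, 1.0, 0.0, -0.0]
contact_force: [-3.3, -0.4, 6.8]
width: 51.7
gripper_force: 20.0
```

Seated. I release, rise and return over the base.

```bash
python3 -m creep '[[0,0,-0.0005,0,0,0,0.1],[0,0,-0.0005,0,0,0,0.2],[0,0,-0.0005,0,0,0,0.35],[0,0,-0.0005,0,0,0,0.5],[0,0,-0.005,0,0,0,0.6],[0,0,-0.02,0,0,0,0.6],[0,0,-0.045,0,0,0,0.6],[0,0,-0.075,0,0,0,0.6],[0,0,-0.1,0,0,0,0.8],[0,0,-0.11,0,0,0,1],[0,0,-0.11,0,0,0,1]]'; python3 -m creep '[[0.003,0.01,0,0,0,0,1],[0.013,0.04,0,0,0,0,1],[0.027,0.08,0,0,0,0,1],[0.042,0.125,0,0,0,0,1],[0.057,0.17,0,0,0,0,1],[0.072,0.215,0,0,0,0,1],[0.087,0.26,0,0,0,0,1],[0.1,0.3,0,0,0,0,1],[0.11,0.33,0,0,0,0,1],[0.117,0.352,0,0,0,0,1],[0.12,0.362,0,0,0,0,1],[0.12,0.362,0,0,0,0,1],[0.12,0.362,0,0,0,0,1]]'
python3 - <<'E'
from fit import *
s=snap('side')
a=cv2.resize(s['frame'][140:220,150:250,::-1],None,fx=4,fy=4,interpolation=cv2.INTER_CUBIC);b=cv2.resize(s['frame'][210:290,250:350,::-1],None,fx=4,fy=4,interpolation=cv2.INTER_CUBIC)
cv2.imwrite('pics/c9.png',np.hstack([a,b]))
print(proj(s,(568,-285,20)))
E
```

```text
time: 35.92
eef_pos: [449.2, 76.8, 138.7]
tool_rot: [0.0, 1.0, 0.0, 0.001]
contact_force: [-0.4, -0.1, -0.1]
width: 93.8
gripper_force: 0.0
time: 37.55
eef_pos: [568.1, -284.2, 137.2]
tool_rot: [-0.001, 1.0, 0.0, -0.001]
contact_force: [-0.4, -0.8, 0.3]
width: 94.0
gripper_force: 0.0
[np.float64(299.33574699832906), np.float64(258.9769874017541)]
```

View pics/c9.png

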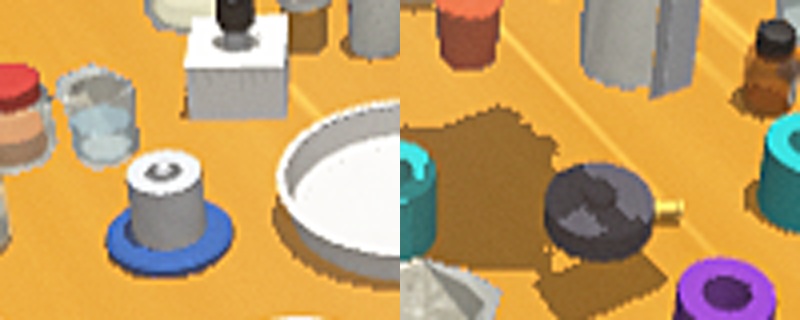

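The sleeve sits upright on the blue foot with the peg tip visible in its bore (165,172). The base stands alone with its nipple pointing toward +x/-y, clear of fingers closing along world y. I descend around the base.

```bash
python3 -m creep '[[0,0.0005,0.015,0,0,0,1],[0,0.0005,0.045,0,0,0,1],[0,0.0005,0.075,0,0,0,1],[0,0.0005,0.105,0,0,0,1],[0,0.0005,0.122,0,0,0,1],[0,0.0005,0.128,0,0,0,1],[0,0.0005,0.13,0,0,0,1],[0,0.0005,0.13,0,0,0,1]]'
```

```text
time: 38.6
eef_pos: [569.4, -286.2, 8.9]
tool_rot: [0.001, 1.0, 0.0, 0.001]
contact_force: [-0.3, -0.1, -0.2]
width: 94.0
gripper_force: 0.0
```

```bash
python3 -m creep '[[-0.001,-0.001,0.003,0,0,0,1],[-0.001,-0.001,0.004,0,0,0,0.7],[-0.001,-0.001,0.004,0,0,0,0.5],[-0.001,-0.001,0.004,0,0,0,0.4],[-0.001,-0.001,0.004,0,0,0,0.3],[-0.001,-0.001,0.004,0,0,0,0.2],[-0.001,-0.001,0.004,0,0,0,0.1],[-0.001,-0.001,0.004,0,0,0,0.1]]' 30 && python3 -m creep '[[0,0,-0.002,0,0,0,0.1],[0,0,-0.006,0,0,0,0.1],[0,0,-0.015,0,0,0,0.1],[0,0,-0.03,0,0,0,0.1],[0,0,-0.05,0,0,0,0.1],[0,0,-0.075,0,0,0,0.1],[0,0,-0.095,0,0,0,0.1],[0,0,-0.105,0,0,0,0.1],[0,0,-0.105,0,0,0,0.1]]'
```

```text
time: 39.6
eef_pos: [567.6, -284.4, 3.8]
tool_rot: [-0.0, 1.0, -0.0, -0.0]
contact_force: [0.3, 1.5, 0.9]
width: 62.3
gripper_force: 30.0
time: 40.72
eef_pos: [568.1, -285.1, 110.0]
tool_rot: [0.001, 1.0, -0.0, 0.001]
contact_force: [0.0, 0.4, -4.3]
width: 62.2
gripper_force: 30.0
```

Holding the base. I carry it round the wash bottle on the near side to the steel dish.

```bash
python3 -m creep '[[-0.003,-0.006,0,0,0,0,0.1],[-0.008,-0.018,0,0,0,0,0.1],[-0.014,-0.036,0,0,0,0,0.1],[-0.018,-0.058,0,0,0,0,0.1],[-0.018,-0.082,0,0,0,0,0.1],[-0.018,-0.108,0,0,0,0,0.1],[-0.018,-0.134,0,0,0,0,0.1],[-0.016,-0.16,0,0,0,0,0.1],[-0.01,-0.184,0,0,0,0,0.1],[-0.001,-0.208,0,0,0,0,0.1],[0.01,-0.232,0,0,0,0,0.1],[0.021,-0.256,0,0,0,0,0.1],[0.031,-0.278,0,0,0,0,0.1],[0.04,-0.296,0,0,0,0,0.1],[0.046,-0.307,0,0,0,0,0.1],[0.049,-0.312,0,0,0,0,0.1],[0.049,-0.312,0,0,0,0,0.1]]'; python3 -m creep '[[0,0,0.01,0,0,0,0.1],[0,0,0.03,0,0,0,0.1],[0,0,0.055,0,0,0,0.1],[0,0,0.078,0,0,0,0.1],[0,0,0.088,0,0,0,0.1],[0,0,0.09,0,0,0,0.1],[0,0,0.09,0,0,0,0.1]]';python3 - <<'E'
from fit import *
s=snap('side')
a=cv2.resize(s['frame'][110:220,200:310,::-1],None,fx=5,fy=5,interpolation=cv2.INTER_CUBIC)
cv2.imwrite('pics/c10.png',a)
E
```

```text
time: 42.85
eef_pos: [616.6, 27.2, 108.7]
tool_rot: [0.0, 1.0, 0.0, -0.0]
contact_force: [0.5, 1.2, -3.2]
width: 62.1
gripper_force: 30.0
time: 43.72
eef_pos: [617.2, 27.2, 19.2]
tool_rot: [0.0, 1.0, -0.0, 0.001]
contact_force: [-0.3, -0.2, -3.2]
width: 61.9
gripper_force: 30.0
```

View pics/c10.png

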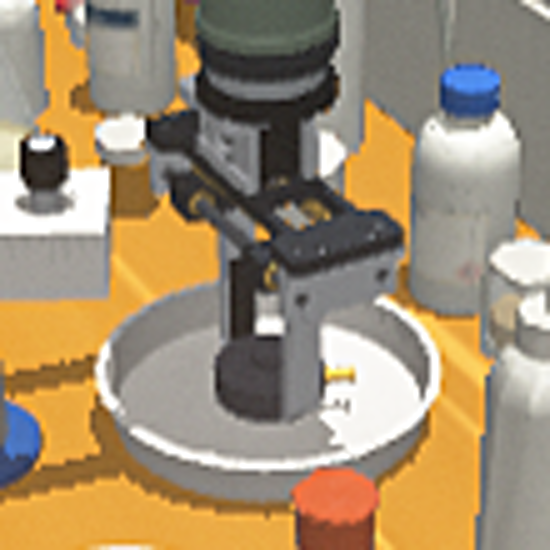

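The base hangs level over the middle of the steel dish (crop (270,375)), fingers well inside the rim. I lower it.

```bash
python3 -m creep '[[0,0,0.004,0,0,0,0.1],[0,0,0.008,0,0,0,0.1],[0,0,0.01,0,0,0,0.1],[0,0,0.011,0,0,0,0.1],[0,0,0.011,0,0,0,0.1]]'; python3 -m creep '[[0,0,0.0005,0,0,0,0.1],[0,0,0.001,0,0,0,0.1],[0,0,0.001,0,0,0,0.1]]'
```

```text
time: 44.4
eef_pos: [616.5, 27.3, 7.6]
tool_rot: [-0.0, 1.0, -0.0, -0.0]
contact_force: [0.5, -0.1, -3.5]
width: 62.2
gripper_force: 30.0
time: 44.78
eef_pos: [616.7, 27.3, 6.9]
tool_rot: [0.0, 1.0, -0.0, 0.0]
contact_force: [-1.1, -0.7, -2.6]
width: 62.4
gripper_force: 30.0
```

```bash
python3 -m creep '[[0,0,0.0005,0,0,0,0.1],[0,0,0.001,0,0,0,0.1],[0,0,0.001,0,0,0,0.1]]'
```

```text
time: 45.15
eef_pos: [616.7, 27.3, 6.9]
tool_rot: [0.0, 1.0, -0.0, 0.0]
contact_force: [-3.5, 0.3, 6.0]
width: 62.2
gripper_force: 30.0
```

Seated. I release and rise clear.

```bash
python3 -m creep '[[0,0,-0.0005,0,0,0,0.33],[0,0,-0.0005,0,0,0,0.4],[0,0,-0.0005,0,0,0,0.5],[0,0,-0.0005,0,0,0,0.6],[0,0,-0.005,0,0,0,0.6],[0,0,-0.02,0,0,0,0.6],[0,0,-0.05,0,0,0,0.6],[0,0,-0.09,0,0,0,0.6],[0,0,-0.14,0,0,0,0.6],[0,0,-0.19,0,0,0,0.6],[0,0,-0.215,0,0,0,0.6],[0,0,-0.22,0,0,0,0.6],[0,0,-0.22,0,0,0,0.6],[0,0,-0.22,0,0,0,0.6]]';python3 - <<'E'
from fit import *
s=snap('side','side9.png')
cv2.imwrite('pics/c11.png',cv2.resize(s['frame'][110:310,150:370,::-1],None,fx=3,fy=3,interpolation=cv2.INTER_CUBIC))
E
```

```text
time: 46.9
eef_pos: [615.3, 27.4, 223.7]
tool_rot: [-0.0, 1.0, -0.0, -0.002]
contact_force: [0.8, -0.2, -0.7]
width: 75.1
gripper_force: 0.0
```

View pics/c11.png

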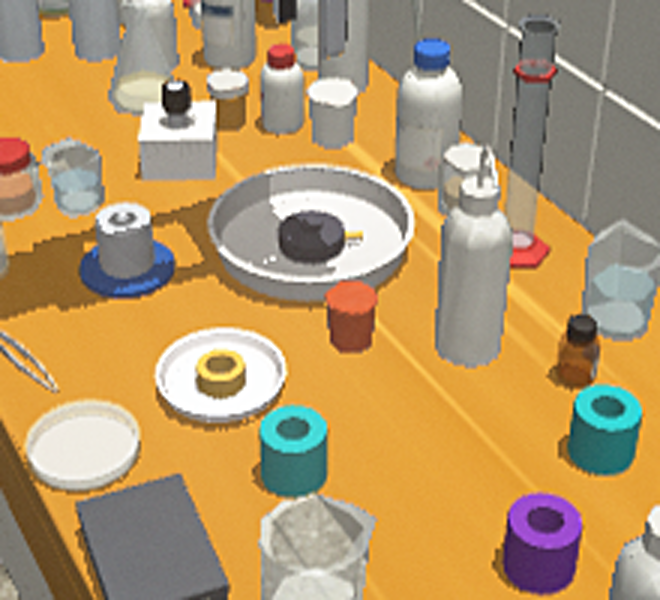

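All four parts sit in their places: plunger (176,100), sleeve (124,235), collar (221,371), base (312,236). The red-cap bottle and the amber bottle stand where they were.

```bash
python3 -c "
from station import finish_job
print(finish_job())"
```

```text
the job is handed in; nothing more can be done
None
```

The pellet die is stripped and handed in at about 47 s of robot time; the last picture shows all four parts seated in their places and both bottles where they stood, but the hand-in returned no verdict.

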